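# Swipe the lamp dimmer up

## Robot

A 7-joint arm with a two-finger parallel gripper is mounted at the origin on a cart in front of the work surface, level with it; the furniture and walls round the work are solid. World frame = base frame: x ahead of the robot, y to its left, z up, the work surface at z = 0. Lengths are in m, angles in rad, forces in N, time in s.
With the tool pointing down it reaches from about 0.425 to 0.975 m from the base axis. Payload 16.7 kg.
Tool frame: the origin (TCP) lies between the finger pads, 19 mm behind the fingertips; this is the grasp point; z points along the fingers, y is the line along which they close (so a half turn about z gives the same grasp; the last joint's range is limited). The gripper opens to 85 mm and grips with 20 to 120 N. Pads are 22 mm wide; open, the fingers measure 114 mm over their backs; the gripper's body (76 mm by 85 mm) begins 54 mm behind the grasp point. The pads swing forward as they close: fully open they stand 13 mm farther back than shut.
Start: joints at [0.955, 0.426, 0.074, 1.606, -0.034, 1.111, -0.067], TCP at [0.304, -0.603, 0.25] pointing down, gripper open.
Joint ranges: [-2.85, 2.85], [-0.5, 2.14], [-1.23, 1.37], [0.21, 2.46], [-1.02, 4.16], [0.16, 2.05], [-2.73, 2.73]. Speed limits (rad/s): [1.89, 1.89, 2.39, 2.39, 3.01, 3.01, 3.01].

## Interface

Orientations are given as [roll, pitch, yaw] about the fixed x, y, z axes, in that order (R = Rz(yaw) Ry(pitch) Rx(roll)).
In Python, from plant import manip, eyes, job, nets gives the robot as it stands. Calls block until the motion is done:
- manip.reach(position, orientation): joint-space move of the TCP to a pose.
- manip.move_l(position, orientation=None, vel=0.15, force_limit=None): straight line of the TCP; orientation=None keeps the orientation; vel is the mean speed in m/s. With force_limit (N) it stops when the force on the tool has changed by that much, and returns True; else False.
- manip.goto_joints(angles): joint-space move.
- manip.ungrasp() and manip.grab(strength=None): open the fingers fully, or close them until they stop; strength is the grip in N (None keeps the last).
- manip.dwell(seconds).
- manip.solve_ik(position, orientation): joint angles nearest the present ones, or None.
- manip.get_state(): the state.
- eyes.snapshot(name): name is "scene" or "top" or "wrist"; returns (picture, depth): 420x560x3 uint8, red, green, blue; 420x560 float32, m along the optical axis (not along the pixel's ray), 0 where there is no reading.
- eyes.camera_model(name): a dict with "K" (3x3 intrinsics, pixels), "R" (3x3) and "t" (3): a world point X has camera coordinates R X + t. Camera axes: x right, y down, z forward; pixel columns grow to the right and rows downward; lengths in m; the calibration is good to about 2 mm. A picture is of the moment at which its call begins: read the wrist's pose just before it. camera_model takes no time and is no camera call; for the wrist camera it gives the pose at the moment of the call.
A pose or a line that the arm cannot do raises manip.Unreachable and nothing moves.
- job.hand_in(): hands the job in; it is judged then, once.
Trained networks look in the newest picture that a camera, given by its name, has taken for a name from the list of things; names that differ only in an ending like _2 or _b are one class to them, and where a whole thing is asked for, a point or a joint stands for the part that bears it (a point fixed in the world has none). Each returns a list of dicts, best first, with "conf" (0 to 1); they miss things now and then, are a little off and sometimes report something else, mostly with a low value. They report only what shows in the picture. A call takes as long as a camera call.
- nets.masks_of(camera, query): "mask" (420x560 bool, what is visible of it) and "box" ([centre column, centre row, width, height] in pixels, round what is visible of it).
- nets.pinpoint(camera, query): "position" ([row, column] in pixels: a listed point, or the origin of a listed thing).
The state is a dict: "t": time; "joint_pos": joint angles; "joint_vel": joint speeds; "tau": joint torques, N m; "eef_pos": TCP position; "tool_rot": TCP orientation; "wrist_force": force on the tool from outside, world axes, zero at the start; "torque": the same for the moment, N m; "width": finger opening in m; "gripper_force": force on a finger pad.
Only numpy, scipy, OpenCV 4.12 (cv2) and the standard library are available. Lean on these libraries where they do the work, as an engineer would, in place of code of your own. Each camera call takes 0.05 s, during which the arm holds its last target. There are 200 camera calls.

## Task

Turn the microscope lamp up on the grey dimmer console: with the gripper shut, put the fingertips on the middle of the blue end of the curved touch bar, press lightly so that the bar sinks a few millimetres on its springs, and slide them along the whole bar to the yellow end in one unbroken stroke, without lifting off on the way. Finish with the fingertips still resting lightly on the yellow end: the program ends while they hold it down there. Do not grip, lift or shove the console, and leave everything round it alone.

Things in the scene. Friction and masses are not known exactly. Their poses are not given: they have to be found in the camera images.
- dimmer: Lamp dimmer: grey console 180 mm (x) by 320 mm (y), top face 35 mm above the worktop, about 2 kg, loose on rubber feet. Origin: centre of its underside; z up, its -x side faces the robot, +y points to its blue end. The curved touch bar on top is 24 mm wide; its flat top is 47 mm above the worktop when not pressed, 12 mm proud of the console.
- arc_centre (a point): Centre of the touch bar's arc: x = -115 mm, y = 0, z = 47 mm in the console's frame, axes as the console's. The bar's centre line is 160 mm from it, from +52.5 degrees (blue end) to -52.5 degrees (yellow end), measured from +x towards +y; rounded ends. Six pieces of 17.5 degrees (49 mm) follow one another flush and without gaps: blue, white, grey, white, grey, yellow.
- touch_bar (a joint): How far the whole touch bar is pressed down, level along its length: 0 = up, 0.008 m = at its stop. Springs carry it: it starts to sink at about 1.4 N and reaches the stop at about 4.6 N; past the stop it is hard.
- bar_blue: Touch bar, blue end piece, where the stroke starts: 49 mm long, 24 mm wide. Origin: centre of its top face (it moves down with the bar); z up, x outward across the bar, y along the bar towards the blue end.
- bar_1: Touch bar, first middle piece, white: 49 mm long, 24 mm wide. Origin: centre of its top face (it moves down with the bar); z up, x outward across the bar, y along the bar towards the blue end.
- bar_2: Touch bar, second middle piece, grey: 49 mm long, 24 mm wide. Origin: centre of its top face (it moves down with the bar); z up, x outward across the bar, y along the bar towards the blue end.
- bar_3: Touch bar, third middle piece, white: 49 mm long, 24 mm wide. Origin: centre of its top face (it moves down with the bar); z up, x outward across the bar, y along the bar towards the blue end.
- bar_4: Touch bar, fourth middle piece, grey: 49 mm long, 24 mm wide. Origin: centre of its top face (it moves down with the bar); z up, x outward across the bar, y along the bar towards the blue end.
- bar_yellow: Touch bar, yellow end piece, where the stroke finishes: 49 mm long, 24 mm wide. Origin: centre of its top face (it moves down with the bar); z up, x outward across the bar, y along the bar towards the blue end.
- objective_can: Small white lens can with a screw lid, 36 mm across, 48 mm tall, standing upright on the console in the hollow of the bar. Origin: centre of its underside. To be left alone.
- glue_bottle: Small white bottle with a red cap, 36 mm across, 75 mm tall, standing on the worktop left of the console. Origin: centre of its underside. To be left alone.
- marker_blue: White marker pen with a blue cap, 137 mm long, 14 mm thick, lying on the worktop in front of the console. Origin: centre of its underside. To be left alone.
- lab_timer: White digital timer, 62 x 66 mm, 16 mm tall, lying on the worktop right of the console. Origin: centre of its underside. To be left alone.
- weigh_boat: Shallow white weighing boat (tray), 51 x 64 mm, 14 mm tall, on the worktop behind the console. Origin: centre of its underside. To be left alone.
- amber_reagent: Amber bottle with a black cap, 52 mm across, 112 mm tall, on the worktop farther left. Origin: centre of its underside. To be left alone.

How it is judged:
By the outcome, as a careful person would: the job done as asked, in the order asked, and still so for the second after the job is handed in, while the arm keeps its last pose, push and grip.
It also fails if it takes over 40 s, if anything falls off the work surface, if the arm or the gripper's body presses on something with over 40 N, if the wrist force passes 120 N, or if a joint passes its speed limit or range.

## Working session

There is one attempt and no reset: what is moved stays moved. The work goes in short steps, each a Python script; the robot and the scene stay as the last script left them, time stands still between calls to the robot, and variables do not carry over. Pictures are saved under pics/ and viewed, at most 10 in all, crops included, and the job is handed in when it is done.

```bash
mkdir -p pics; ls
cat > h.py <<'E'
import numpy as np, cv2
from plant import manip, eyes, job, nets
def snap(c,name=None):
    cm=eyes.camera_model(c); p,d=eyes.snapshot(c)
    if name: cv2.imwrite(f'pics/{name}.png',p[:,:,::-1])
    return p,d,cm
def world(cm,d,r,c):
    r=np.asarray(r);c=np.asarray(c);K=np.array(cm['K']);z=d[r,c]
    P=np.stack([(c-K[0,2])/K[0,0]*z,(r-K[1,2])/K[1,1]*z,z],-1)
    return (P-np.array(cm['t']))@np.array(cm['R'])
E
python3 - <<'E'
from h import *
ims=[]
for c in ['top','scene']:
    p,d,cm=snap(c,c+'0'); ims.append(p)
    C=-np.array(cm['R']).T@np.array(cm['t']); print(c,'cam',C.round(3))
    for q in ['dimmer','bar_blue','bar_1','bar_2','bar_3','bar_4','bar_yellow','objective_can','glue_bottle','arc_centre']:
        m=nets.masks_of(c,q)[:1]; k=nets.pinpoint(c,q)[:1]
        o=[q]
        if m:
            rr,cc=np.nonzero(m[0]['mask']&(d>0)); W=world(cm,d,rr,cc)
            o+=['M%.2f'%m[0]['conf'],np.round(m[0]['box']).tolist(),np.median(W,0).round(4).tolist()]
        if k:
            r,cl=np.round(k[0]['position']).astype(int); o+=['P%.2f'%k[0]['conf'],[int(r),int(cl)],world(cm,d,r,cl).round(4).tolist()]
        print(*o)
s=manip.get_state();print(s['t'],s['eef_pos'],s['tool_rot'],s['width'])
cv2.imwrite('pics/both.png',cv2.resize(np.vstack(ims),(400*1,600))[:,:,::-1])
E
```

```text
pics
top cam [0.329 0.062 1.097]
dimmer M0.63 [300.0, 212.0, 116.0, 77.0] [0.549, 0.0263, 0.035] P0.59 [211, 302] [0.5546, 0.0169, 0.0374]
bar_blue M0.69 [261.0, 220.0, 12.0, 15.0] [0.5272, 0.1351, 0.0466] P0.57 [218, 265] [0.53, 0.1207, 0.0451]
bar_1 M0.67 [275.0, 207.0, 16.0, 15.0] [0.5668, 0.097, 0.0462] P0.66 [208, 272] [0.5595, 0.1021, 0.0442]
bar_2 M0.67 [275.0, 207.0, 16.0, 15.0] [0.5668, 0.097, 0.0462] P0.66 [208, 272] [0.5595, 0.1021, 0.0442]
bar_3 M0.67 [275.0, 207.0, 16.0, 15.0] [0.5668, 0.097, 0.0462] P0.66 [208, 272] [0.5595, 0.1021, 0.0442]
bar_4 M0.67 [275.0, 207.0, 16.0, 15.0] [0.5668, 0.097, 0.0462] P0.66 [208, 272] [0.5595, 0.1021, 0.0442]
bar_yellow M0.71 [340.0, 206.0, 21.0, 14.0] [0.5671, -0.0869, 0.0468] P0.77 [205, 339] [0.5723, -0.0867, 0.0492]
objective_can M0.45 [302.0, 228.0, 12.0, 16.0] [0.5032, 0.0225, 0.0816] P0.68 [228, 300] [0.4979, 0.0234, 0.0836]
glue_bottle M0.53 [229.0, 230.0, 11.0, 18.0] [0.4976, 0.2135, 0.0571] P0.73 [228, 231] [0.4949, 0.2106, 0.0708]
arc_centre M0.88 [299.0, 217.0, 122.0, 75.0] [0.5485, 0.0256, 0.035] P0.60 [252, 304] [0.4424, 
[... 548 characters left out ...]
, 311] [0.5853, -0.047, 0.0477]
bar_4 M0.65 [275.0, 224.0, 13.0, 14.0] [0.5676, 0.0947, 0.0491] P0.69 [192, 311] [0.5853, -0.047, 0.0477]
bar_yellow M0.52 [328.0, 189.0, 24.0, 14.0] [0.5656, -0.0917, 0.0487] P0.46 [186, 327] [0.5702, -0.0904, 0.0521]
objective_can M0.67 [315.0, 219.0, 14.0, 23.0] [0.5012, 0.0262, 0.0789] P0.83 [222, 315] [0.4972, 0.0273, 0.0611]
glue_bottle M0.75 [306.0, 216.0, 73.0, 66.0] [0.578, 0.0392, 0.0486] P0.84 [277, 251] [0.496, 0.2288, 0.0281]
arc_centre M0.56 [300.0, 224.0, 133.0, 116.0] [0.5426, 0.0541, 0.0369] P0.66 [232, 341] [0.4645, -0.0377, 0.0011]
2.1 [ 0.30372571 -0.60275293  0.24999885] [-3.14153086e+00  3.80988879e-06  4.66769666e-01] 0.08522889561668283
```

View pics/both.png

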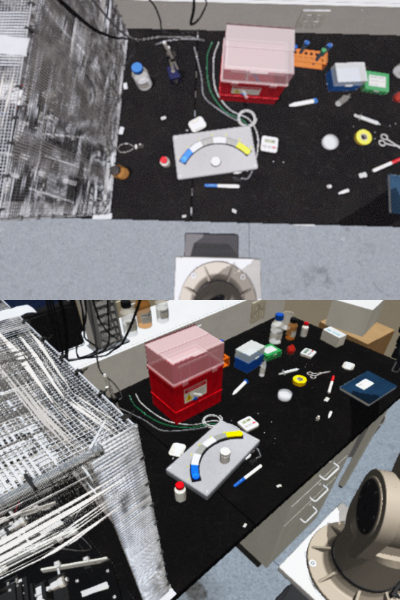

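Run:
```python
from h import *
for a in np.radians([43.75,20,0,-20,-43.75]):
    y=0.178+a; print(manip.solve_ik([.433+.16*np.cos(y),.0035+.16*np.sin(y),.065],[np.pi,0,y]))
print(manip.solve_ik([.5,.02,.33],[np.pi,0,.178]))
```

```text
[ 0.06318209  0.50944337 -0.53032544  2.01749555  0.38680432  0.71276276
 -1.33808245]
[ 0.00865742  0.5194861  -0.33603232  1.95048346  0.25323289  0.71204882
 -1.52292225]
[ 0.003751    0.52390025 -0.21216597  1.9246537   0.16244758  0.70934925
 -1.6971663 ]
[ 0.00240403  0.51687971 -0.09060919  1.9311988   0.06975849  0.69647636
 -1.87183125]
[ 0.01572696  0.49301928  0.02600519  1.9794457  -0.01983497  0.66936438
 -2.10218589]
[ 0.22288044  0.09472809 -0.41689721  1.86595461  0.04127935  1.18927559
 -1.6005291 ]
```

The top view shows the console yawed about 10°, blue end at the left, yellow at the right, can in the hollow, and the red box well behind. I'll go above it for a closer look with the fingers shut.

Run:
```python
from h import *
manip.grab(20)
manip.reach([.5,.02,.30],[np.pi,0,.178])
s=manip.get_state();print(s['t'],s['eef_pos'],s['tool_rot'],s['width'],s['wrist_force'])
p,d,cm=snap('wrist','w0')
print((-np.array(cm['R']).T@np.array(cm['t'])).round(3))
R={}
for q in ['bar_blue','bar_yellow','objective_can']:
    m=nets.masks_of('wrist',q)
    if not m: print(q,'none');continue
    rr,cc=np.nonzero(m[0]['mask']&(d>0)); W=world(cm,d,rr,cc)
    print(q,m[0]['conf'],np.round(m[0]['box']),len(rr),np.median(W,0).round(4),W.mean(0).round(4))
# bar top from depth: z band
rr,cc=np.nonzero(d>0);W=world(cm,d,rr,cc)
k=(abs(W[:,2]-.047)<.005)&(abs(W[:,0]-.52)<.12)&(abs(W[:,1]-.02)<.2)
B=W[k];np.save('bar.npy',B)
from scipy.optimize import least_squares
f=lambda q:np.hypot(B[:,0]-q[0],B[:,1]-q[1])-.16
r=least_squares(f,[.433,.0035],loss='soft_l1',f_scale=.008)
a=np.degrees(np.arctan2(B[:,1]-r.x[1],B[:,0]-r.x[0]));g=abs(f(r.x))<.014
print('arc',r.x,len(B),g.sum(),'z',np.median(B[g,2]),'ang',np.percentile(a[g],[.5,99.5]), 'rad',np.percentile(f(r.x)[g],[1,50,99]))
```

```text
5.2 [0.50014941 0.01923484 0.29990671] [3.14156471e+00 1.39805527e-04 1.76910910e-01] -6.466707770311564e-05 [-0.32330241  0.47056136 -0.14424107]
[0.566 0.032 0.423]
bar_blue 0.89 [191. 133.  42.  50.] 1135 [0.5328 0.1341 0.0465] [0.532  0.1338 0.0463]
bar_yellow 0.67 [389. 139.  39.  46.] 1097 [ 0.5693 -0.0893  0.0466] [ 0.5689 -0.0893  0.0465]
objective_can 0.68 [287. 177.  31.  38.] 927 [0.5097 0.0211 0.0824] [0.5094 0.021  0.08  ]
arc [0.44012693 0.00551595] 6533 6328 z 0.04656917882739629 ang [-46.52947694  64.81309345] rad [-1.28751288e-02 -7.01854103e-05  1.17477712e-02]
```

View pics/w0.png

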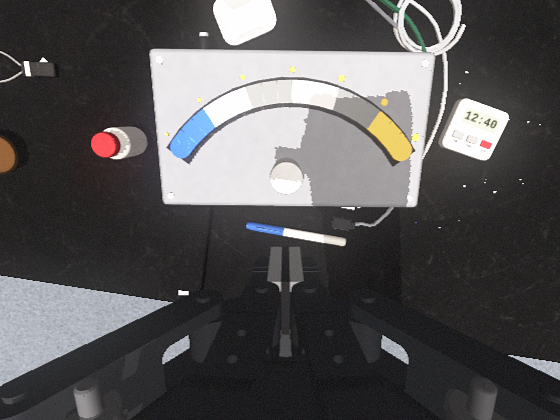

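The wrist view shows blue at about (190,135) px, yellow at about (390,138), and the shut fingertips at about (286,250). The arc fit matches the stated sizes: top at z 46.6 mm, span about 111° including the rounded ends, yaw about 9.1°. Next I'll look from close above the blue piece.

Run:
```python
from h import *
from scipy.optimize import least_squares
c=np.array([.4401,.0055]);y0=np.radians(9.1)
def P(a,z): t=y0+np.radians(a); return [c[0]+.16*np.cos(t),c[1]+.16*np.sin(t),z],[np.pi,0,t]
p,o=P(43.75,.15); 
print(p,o); manip.reach(p,o); manip.dwell(.2)
s=manip.get_state();print(s['t'],s['eef_pos'],s['tool_rot'],s['wrist_force'])
im,d,cm=snap('wrist')
K,R,t=[np.array(cm[k]) for k in 'KRt']
def pr(X): q=K@(R@np.array(X)+t); return (q[:2]/q[2]).round(1)
e=np.array(s['eef_pos']); tip=e-[0,0,.019]; print('tip px',pr(tip),'target px',pr([p[0],p[1],.047]))
rr,cc=np.nonzero(d>0);W=world(cm,d,rr,cc)
B=W[(abs(W[:,2]-.047)<.005)&(np.hypot(*(W[:,:2]-c).T)>.13)&(np.hypot(*(W[:,:2]-c).T)<.19)]
f=lambda q:np.hypot(B[:,0]-q[0],B[:,1]-q[1])-.16
r=least_squares(f,c,loss='soft_l1',f_scale=.008)
a=np.degrees(np.arctan2(B[:,1]-r.x[1],B[:,0]-r.x[0]))
print('arc',r.x,len(B),np.median(B[:,2]),np.percentile(a,[.5,99.5]),np.percentile(f(r.x),[1,50,99]))
for q in ['bar_blue']:
    for m in nets.masks_of('wrist',q)[:2]:
        ri,ci=np.nonzero(m['mask']&(d>0)); V=world(cm,d,ri,ci); print(q,m['conf'],m['box'],V.mean(0).round(4))
im=im.copy()
cv2.circle(im,tuple(int(v) for v in pr(tip)),4,(255,0,0),1); cv2.circle(im,tuple(int(v) for v in pr([p[0],p[1],.047])),4,(0,255,0),1)
cv2.imwrite('pics/w1.png',im[:,:,::-1])
```

```text
[np.float64(0.5367246050005325), np.float64(0.13302915630745407), 0.15] [3.141592653589793, 0, np.float64(0.9224065096790032)]
6.3917 [0.53746431 0.13200414 0.15134676] [ 3.13963073e+00 -1.08809044e-03  9.19559519e-01] [0.82343828 0.01510513 0.66504119]
tip px [285.5 265.8] target px [283.3 214.9]
arc [0.44065428 0.00391353] 8929 0.04658107205479089 [-17.40286658  65.66306906] [-0.01277166  0.00020705  0.0112155 ]
bar_blue 0.83 [274.1, 216.3, 79.4, 36.7] [0.5318 0.1347 0.0463]
```

View pics/w1.png

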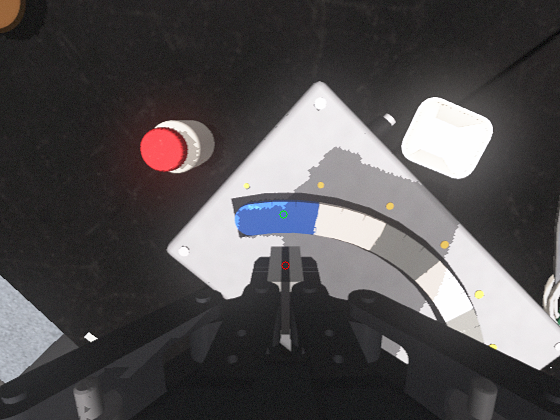

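```bash
cat >> h.py <<'E'
c=np.array([.4404,.0050]);y0=np.radians(9.1)
def P(a,z): t=y0+np.radians(a); return [c[0]+.16*np.cos(t),c[1]+.16*np.sin(t),z],[np.pi,0,t]
def st(l=''):
    s=manip.get_state(); print(l,round(s['t'],2),np.round(s['eef_pos'],4),np.round(s['wrist_force'],2)); return s
E
python3 - <<'E'
from h import *
p,o=P(43.75,.072)
manip.move_l(p,o,vel=.06)
for i in range(4): manip.dwell(.15); s=st('base')
print(p)
p[2]=.060
print(manip.move_l(p,o,vel=.01,force_limit=2.0))
for i in range(4): st('press'); manip.dwell(.1)
E
```

```text
base 8.09 [0.5372 0.1326 0.0723] [ 1.04 -0.15  0.52]
base 8.24 [0.5371 0.1325 0.0721] [ 0.34 -0.05  0.21]
base 8.39 [0.5371 0.1325 0.072 ] [-0.17 -0.87  0.45]
base 8.54 [0.537  0.1325 0.072 ] [-0.51  0.07  1.25]
[np.float64(0.5370246050005326), np.float64(0.13252915630745407), 0.072]
True
press 9.36 [0.5369 0.1325 0.0634] [0.62 1.21 2.66]
press 9.46 [0.537  0.1325 0.0635] [0.73 0.36 2.37]
press 9.56 [0.5369 0.1325 0.0635] [1.74 1.02 3.  ]
press 9.66 [0.5368 0.1324 0.0635] [2.07 0.1  2.74]
```

Run:
```python
from h import *
z=.0622
p,o=P(43.75,z); manip.move_l(p,o,vel=.01); st('start')
for a in np.linspace(43.75,-44,17)[1:]:
    p,o=P(a,z); manip.move_l(p,o,vel=.045)
    s=st('%.1f'%a); f=s['wrist_force'][2]; e=s['eef_pos'][:2]-c
    print('   rad %.4f sink %.1f mm'%(np.hypot(*e),(.0468+.019-s['eef_pos'][2])*1e3))
    if f>4.6: z+=.0005
    elif f<1.6: z-=.0005
manip.dwell(.4); st('end')
im,d,cm=snap('wrist'); im2,_,_=snap('top'); st()
cv2.imwrite('pics/end.png',np.hstack([im,cv2.resize(im2[150:290,200:400],(560,420))])[:,:,::-1][:,::1])
cv2.imwrite('pics/end.png',cv2.resize(cv2.imread('pics/end.png'),(800,300)))
```

```text
start 10.03 [0.5368 0.1324 0.0621] [ 0.14 -0.69  3.38]
38.3 10.53 [0.5492 0.1223 0.0622] [ 1.17 -0.78  3.04]
   rad 0.1599 sink 3.6 mm
32.8 11.02 [0.5599 0.1114 0.0622] [ 1.45 -1.51  1.99]
   rad 0.1600 sink 3.6 mm
27.3 11.51 [0.5695 0.0995 0.0622] [ 1.69 -1.1   2.88]
   rad 0.1600 sink 3.6 mm
21.8 12.0 [0.578  0.0866 0.0622] [ 0.15 -1.53  2.58]
   rad 0.1599 sink 3.6 mm
16.3 12.49 [0.5851 0.0731 0.0622] [ 0.63 -1.9   3.71]
   rad 0.1599 sink 3.6 mm
10.8 12.98 [0.591  0.0589 0.0622] [ 0.53 -1.76  2.97]
   rad 0.1600 sink 3.6 mm
5.4 13.47 [0.5954 0.0443 0.0622] [ 0.75 -1.35  3.27]
   rad 0.1599 sink 3.6 mm
-0.1 13.97 [0.5985 0.0292 0.0622] [ 0.49 -1.4   2.21]
   rad 0.1600 sink 3.6 mm
-5.6 14.46 [0.6001 0.0141 0.0622] [ 0.74 -1.9   1.99]
   rad 0.1600 sink 3.6 mm
-11.1 14.95 [ 0.6003 -0.0013  0.0622] [-0.45 -1.91  2.21]
   rad 0.1600 sink 3.6 mm
-16.6 15.44 [ 0.5989 -0.0165  0.0622] [-0.33 -1.77  1.99]
   rad 0.1600 sink 3.6 mm
-22.1 15.93 [ 0.5962 -0.0316  0.0622] [ 0.06 -2.09  3.1 ]
   rad 0.1600 sink 3.6 mm
-27.5 16.43 [ 0.592  -0.0463  0.0622] [-0.27 -1.97  2.9 ]
   rad 0.1600 sink 3.6 mm
-33.0 16.92 [ 0.5864 -0.0605  0.0622] [-1.32 -1.26  2.77]
   rad 0.1600 sink 3.6 mm
-38.5 17.41 [ 0.5795 -0.0741  0.0622] [-0.93 -2.1   2.82]
   rad 0.1600 sink 3.6 mm
-44.0 17.9 [ 0.5713 -0.087   0.0622] [-1.03 -0.8   3.72]
   rad 0.1600 sink 3.6 mm
end 18.3 [ 0.5716 -0.0866  0.0621] [-0.73 -1.27  2.07]
 18.4 [ 0.5716 -0.0865  0.0622] [-0.71 -1.72  2.95]
```

View pics/end.png

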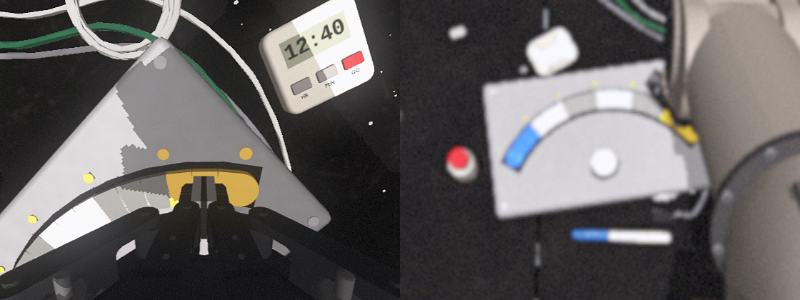

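The left half (wrist view) shows the fingertips on the middle of the yellow piece, at about (203,190) px. The console, can, timer and the other things are undisturbed. The sink held at about 3.6 mm and the force at about 2–3.7 N throughout.

```bash
python3 -c "
from h import *
st(); print(job.hand_in())"
```

```text
18.4 [ 0.5716 -0.0865  0.0622] [-0.71 -1.72  2.95]
the job is handed in; nothing more can be done
None
```

The job is handed in: the shut fingertips slid from the middle of the blue end to the yellow end in one unbroken stroke, with the bar about 3.6 mm down, and are still resting lightly on yellow (about 3 N) at 18.4 s.

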